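Free the locked sample bin of a stalled analyser

TASK

The benchtop analyser lost power with its tilt-out sample bin locked. Take the release rod from the green tube rack, reach down through the slot in the analyser's cover plate and slide the tip gently along the latch bar below until it drops into the bar's hidden socket, then press there until the bin pops ajar. Stand the rod back in a hole of the rack, tilt the bin forward to its stop, and let go, leaving the other things on the bench where they are.

Things in the scene. Friction and masses are not known exactly. Their poses are not given: they have to be found in the camera images.
- analyser: The analyser, fixed: a white box 130 deep (its x) x 200 wide (its y) x 140 high with a grey cover plate on top, 4 thick. Origin at the centre of its underside, z up; its front, with the blue bin panel and a narrow white column with a dead display, faces its own -x. The bin panel is 150 wide, its middle at y = -0.020.
- slot (a point): Centre of the slot in the cover plate, level with the plate's upper face (x = -0.005, y = 0, z = 0.140 in the analyser's frame); axes as the analyser's. The slot is 84 long (along y) and 16 wide (along x). The black latch bar lies below it, its flat upper face 8 under the plate's upper face, all along the slot. The bar does not move when pushed.
- slot_a (a point): End of the slot on the analyser's -y side, 42 from the slot's centre, at the plate's upper face. Somewhere along the bar, where its carriage stopped, is one socket 14 long (along y) and 15 wide, a black sprung pad filling it to 3 below the bar's upper face. Its centre is up to 28 from the slot's centre, either way along y; it is reported nowhere and, black in black, hardly seen.
- slot_b (a point): End of the slot on the analyser's +y side, 42 from the slot's centre, at the plate's upper face. Pressing the pad in the socket down by 7 to 10 from rest (its stop is at 12, so 23 below the plate's upper face) frees the bin; this takes 2 to 8 N. The pad springs up again when left; the bin does not lock again by itself.
- rod_handle (a point): Centre of the handle of the loose release rod; z along the rod, up when it stands in the rack. Handle: orange cylinder 16 diameter, 60 long. Below it a steel flange 24 diameter x 5 thick, then a straight steel shank 8 diameter x 60 long with a flat, slightly rounded tip. Whole rod 125 long, about 70 g.
- rod_tip (a point): Lower end of the rod's shank, on its axis, 95 below the centre of the handle.
- rack: Green open-grid tube rack, fixed, 68 (its x) x 132 (its y) x 70 high, origin at the centre of its underside. 3 x 6 square holes about 19 wide between thin bars whose tops are at 70; its floor is 4 thick. Two capped 15 ml tubes (118 long, 20 diameter) stand in the corner holes at its -y end.
- rod_hole (a point): Centre of the rack hole in which the rod stands at the start, level with the rack's top (z = 0.070). Standing there the rod's flange rests on the rack's top: handle centre at z = 0.105, tip at z = 0.010.
- bin (a joint): Tilt of the bin, rad: 0 shut and locked, 0.70 fully forward at its stop. Pivot axis: along the analyser's y at the foot of its front, at x = -0.059, z = 0.014 in the analyser's frame. When freed, a spring ejects it to about 0.16 and it rests there; drawing its handle forward takes 1 or 2 N, and once well past its balance, near 0.4, it falls forward to the stop by itself.
- bin_handle (a point): Middle of the black horizontal bar handle on the bin's front, level with its top: 12 diameter, 110 long along the analyser's y, its axis 37 in front of the panel's face (a 31 gap, open from above, 80 wide between the brackets). When shut it is at x = -0.102, y = -0.020, z = 0.130 in the analyser's frame. The point moves with the bin.
- timer: White digital timer lying on the bench to the right, 66 x 62 x 18, a bystander.
- buffer: Clear bottle with a blue cap, 70 diameter x 138 high, a bystander to the right.
There are look-alikes about, which are no part of the job. What is meant by the part that bears rod_handle is not turquoise, and is the smaller of those in its own colour.

How it is judged:
On the way, in this order (a step that is already met when the one before it is completed fails the run):
1. the rod is lifted clear of the rack (height (world z) of rod_tip above 0.08 m), for 0.1 s.
2. the latch is pressed with the rod and the bin pops ajar (value of joint bin above 0.08 rad), for 0.2 s.
At the end, for the whole second after the job is handed in: The bin is tilted forward to its stop (joint above 0.6 of 0.70 rad) and stays there; the rod stands at rest in a hole of the rack, within 0.2 rad of upright, its tip less than 30 mm above the bench (value of joint bin above 0.6 rad and angle between rod_tip's own z axis and vertical below 0.2 rad and z of rod_tip in the frame of rack below 0.03 m and x of rod_tip in the frame of rack between -0.035 and 0.035 m and y of rod_tip in the frame of rack between -0.067 and 0.067 m and linear speed of rod below 0.02 m/s); the robot touches nothing.
It fails at once if the rod is rammed against the analyser with more than 50 N (contact force between rod and analyser above 50 N).
It fails at once if the timer or the bottle is displaced by more than 30 mm (distance of any of timer, buffer from where it was at the start of the episode above 0.03 m).
It also fails if it takes over 58 s, if anything falls off the work surface, if the arm or the gripper's body presses on something with over 40 N, if the wrist force passes 120 N, or if a joint passes its speed limit or range.

ROBOT

A 6-joint arm with a two-finger parallel gripper is mounted at the origin on the work surface; the furniture and walls round the work are solid. World frame = base frame: x ahead of the robot, y to its left, z up, the work surface at z = 0. Lengths are in m, angles in rad, forces in N, time in s.
With the tool pointing down it reaches from about 0.35 to 0.85 m from the base axis. Payload 8.1 kg.
Tool frame: the origin (TCP) lies between the finger pads; the fingertips stand 11 mm ahead of it and the grasp point (between the pads) lies 8 mm behind it (robot.tips_ahead is the distance from the TCP to the fingertips, in m); z points along the fingers, y is the line along which they close (so a half turn about z gives the same grasp; the last joint's range is limited). The gripper opens to 93 mm and grips with 3 to 60 N. Pads are 15 mm wide; open, the fingers measure 128 mm over their backs; the gripper's body (75 mm by 188 mm) begins 65 mm behind the grasp point.
Start: joints at [1.13, 0.13, 1.488, -0, 1.523, -0.085], TCP at [0.209, 0.562, 0.199] pointing down, gripper open.
Joint ranges: [-2.96, 2.96], [-0.89, 2.26], [0.02, 2.5], [-1.34, 4.48], [0, 2.73], [-2.66, 2.66]. Speed limits (rad/s): [2.39, 2.39, 2.79, 3.14, 3.14, 3.14].

INTERFACE

Orientations are given as a rotation vector (axis times angle).
In Python, from plant import robot gives the robot as it stands. The module is installed in compiled form; this text tells all that it offers.
- The arm moves only by the tool move_arm, never from a script. Its argument "deltas" is one flat list of numbers, 7 for each row, row after row: the shift along the tool's x, y, z in m, then the turn, a rotation vector about the tool's x, y, z in rad, then the opening, from 0 (shut) to 1 (fully open). A call has 1 to 12 rows; each row is the pose to reach, as a shift and turn from the pose commanded when the call began, along the tool's axes at that moment; what a row does not reach only later rows make up. A row lasts 1/8 s, in which the tool goes at most 62.5 mm and 10.7 degrees, less where a joint would pass 70% of its speed; a pose out of reach is approached as far as the arm can. A call with a gripper value outside its range is refused whole. The fingers move at their own pace and stop on an object; "squeeze" is the grip in N (left out, the last holds). Time passes only in rows, so rows that repeat a pose let the fingers close. It gives the time, the measured TCP pose, the force, the opening and the grip force at its end, in the units of the state.
- robot.read_state(): the state, without advancing time (a new reading comes with each control period).
- robot.read_camera(name): name is "side" or "top"; returns (picture, depth): 420x560x3 uint8, red, green, blue; 420x560 float32, m along the optical axis (not along the pixel's ray), 0 where there is no reading.
- robot.camera_model(name): a dict with "K" (3x3 intrinsics, pixels), "R" (3x3) and "t" (3): a world point X has camera coordinates R X + t. Camera axes: x right, y down, z forward; pixel columns grow to the right and rows downward; lengths in m; the calibration is good to about 2 mm. A picture is of the moment at which its call begins. camera_model takes no time and is no camera call.
- robot.close_job(): hands the job in; it is judged then, once.
Trained networks look in the newest picture that a camera, given by its name, has taken for a name from the list of things; names that differ only in an ending like _2 or _b are one class to them, and where a whole thing is asked for, a point or a joint stands for the part that bears it (a point fixed in the world has none). Each returns a list of dicts, best first, with "confidence" (0 to 1); they miss things now and then, are a little off and sometimes report something else, mostly with a low value. They report only what shows in the picture. A call takes as long as a camera call. They do not tell look-alikes from the thing itself.
- robot.recognise(camera, label): "uv" ([column, row] in pixels, amid what is visible of it).
The state is a dict: "t": time; "q": joint angles; "dq": joint speeds; "joint_torque": joint torques, N m; "tool_pos": TCP position; "orientation": TCP orientation; "force": force on the tool from outside, world axes, zero at the start; "wrist_torque": the same for the moment, N m; "opening": finger opening in m; "gripper_force": force on a finger pad.
Only numpy, scipy, OpenCV 4.12 (cv2) and the standard library are available. Lean on these libraries where they do the work, as an engineer would, in place of code of your own. Each camera call takes 0.05 s, during which the arm holds its last target. There are 200 camera calls.

## Working session

There is one attempt and no reset: what is moved stays moved. The work goes in short steps, Python scripts to look and compute and a tool call to move; the robot and the scene stay as the last step left them, time stands still between calls to the robot, and variables do not carry over. Pictures are saved under pics/ and viewed, at most 10 in all, crops included, and the job is handed in when it is done.

Besides the shell and the picture viewer there is one more tool, called after "Request:" as name(argument=value, ...), one argument or row to a line, values as JSON. move_arm: Moves the arm, as the interface text tells. Its arguments: {"type":"object","properties":{"deltas":{"type":"array","items":{"type":"number"}},"squeeze":{"type":"number"}},"required":["deltas"]}

```bash
mkdir -p pics; cat > h.py <<'E'
import numpy as np, cv2
from plant import robot
from scipy.spatial.transform import Rotation as Rn
def cloud(cam,depth):
    m=robot.camera_model(cam);K,R,t=[np.array(m[k]) for k in("K","R","t")]
    v,u=np.mgrid[:depth.shape[0],:depth.shape[1]]
    c=np.stack([(u-K[0,2])/K[0,0]*depth,(v-K[1,2])/K[1,1]*depth,depth],-1)
    P=(c-t)@R; P[depth<=0]=np.nan
    return P
def proj(cam,X):
    m=robot.camera_model(cam);K,R,t=[np.array(m[k]) for k in("K","R","t")]
    c=np.atleast_2d(X)@R.T+t; p=c@K.T; return p[:,:2]/p[:,2:]
E
python3 - <<'E'
from h import *
for c in("top","side"):
    im,d=robot.read_camera(c); cv2.imwrite(f"pics/{c}0.png",im[:,:,::-1]); np.savez(f"{c}0.npz",im=im,d=d)
    P=cloud(c,d)
    print(c,robot.camera_model(c)["K"][0][0],-np.array(robot.camera_model(c)["R"]).T@robot.camera_model(c)["t"])
    for l in("rod_handle","rack","analyser","bin_handle","slot","timer","buffer"):
        for r in robot.recognise(c,l)[:4]:
            u,v=map(int,np.round(r["uv"])); print(l,r["confidence"],u,v,P[v,u].round(3))
print(robot.read_state())
E
```

```text
top 412.7336574392421 [ 0.19628768 -0.02737459  1.20573723]
rod_handle 0.68 396 180 [ 0.477 -0.386  0.117]
rod_handle 0.53 261 174 [ 0.494 -0.016  0.13 ]
rod_handle 0.49 191 248 [0.301 0.174 0.091]
rack 0.9 262 173 [ 0.498 -0.019  0.126]
rack 0.27 261 177 [ 0.493 -0.016  0.104]
analyser 0.65 160 191 [0.447 0.249 0.141]
bin_handle 0.69 181 190 [0.459 0.203 0.1  ]
slot 0.91 158 195 [0.437 0.255 0.139]
timer 0.69 332 216 [ 0.396 -0.222  0.017]
timer 0.63 335 175 [ 0.487 -0.215  0.139]
timer 0.32 261 174 [ 0.494 -0.016  0.13 ]
buffer 0.72 184 188 [0.472 0.201 0.07 ]
buffer 0.67 333 176 [ 0.489 -0.212  0.122]
buffer 0.39 158 191 [0.448 0.255 0.138]
side 389.7653434237921 [0.38490163 0.88786603 0.49822743]
rod_handle 0.79 333 261 [0.301 0.191 0.084]
rod_handle 0.64 251 214 [ 0.493 -0.008  0.091]
rod_handle 0.62 266 160 [ 0.486 -0.378  0.124]
rack 0.91 228 220 [ 0.554 -0.014  0.068]
analyser 0.82 250 284 [0.454 0.34  0.119]
bin_handle 0.61 257 232 [0.459 0.174 0.133]
slot 0.72 251 286 [0.452 0.34  0.116]
timer 0.57 250 286 [0.454 0.34  0.115]
buffer 0.57 253 184 [ 0.51  -0.195  0.103]
buffer 0.29 260 234 [0.452 0.178 0.131]
{'t': 0.8, 'q': array([ 1.12958590e+00,  1.30385169e-01,  1.48816163e+00, -4.86103334e-05,
        1.52299884e+00, -8.54055461e-02]), 'dq': array([-0.00090058,  0.00062688,  0.00260637,  0.00092182,  0.00106601,
       -0.00161223]), 'joint_torque': array([ 1.20726213e-04, -5.59699059e+01, -4.92020988e+01,  7.67626637e-02,
        2.27304606e-02, -4.10796815e-05]), 'tool_pos': array([0.20901728, 0.56244087, 0.19876518]), 'orientation': array([5.55939494e-01, 3.09195152e+00, 5.14648356e-05]), 'force': array([ 0.59030449, -0.02796153, -0.13070708]), 'wrist_torque': array([-0.0176475 ,  0.00361026, -0.04063375]), 'gripper_force': 0.0, 'opening': 0.09295611150267778}
```

View pics/top0.png

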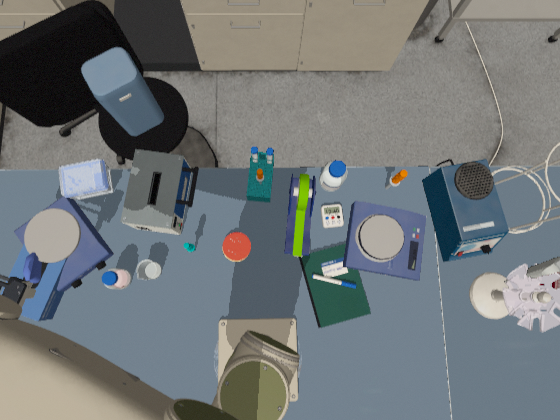

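View pics/side0.png

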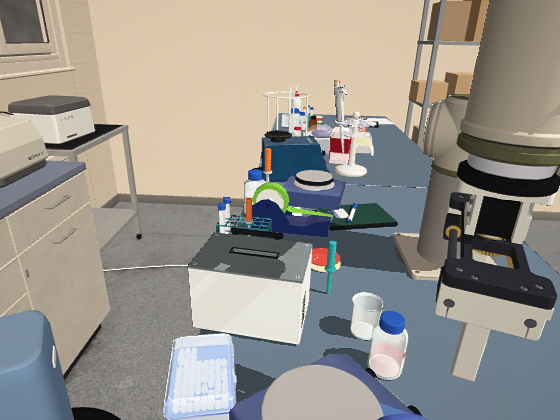

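The top view shows the rack at (262,175) with an orange rod in it at (260,175). The analyser is at (158,192) with its bin handle on the right side, facing world -y. A turquoise rod stands at (190,247) and a larger orange one at (396,180).

```bash
python3 - <<'E'
from h import *
for c in("top","side"):
    z=np.load(f"{c}0.npz");im,d=z["im"],z["d"];P=cloud(c,d)
    hsv=cv2.cvtColor(im,cv2.COLOR_RGB2HSV)
    X,Y,Z=P[...,0],P[...,1],P[...,2]
    o=((hsv[...,0]<15)&(hsv[...,1]>150)&(hsv[...,2]>100))
    for n,m in (("rackrod",o&(abs(X-.49)<.06)&(abs(Y+.01)<.05)),("other",o&(abs(X-.48)<.07)&(abs(Y+.39)<.08))):
        q=P[m]; print(c,n,len(q),np.median(q,0).round(4),q.min(0).round(3),q.max(0).round(3), np.argwhere(m).mean(0)[::-1] if len(q) else '')
    box=(X>.33)&(X<.56)&(Y>.16)&(Y<.36)
    pl=box&(Z>.13)&(Z<.15)
    V=hsv[...,2]
    sl=box&(Z>.115)&(V<40)&(hsv[...,1]<200)
    if c=="top":
        r=cv2.minAreaRect(P[pl][:,:2].astype(np.float32)); print("plate",r, np.median(Z[pl]))
    n,lab,st,ce=cv2.connectedComponentsWithStats(sl.astype(np.uint8))
    for i in range(1,n):
        if st[i,4]>20:
            q=P[lab==i]; print("black",st[i],q.mean(0).round(4),cv2.minAreaRect(q[:,:2].astype(np.float32)))
    # rack top
    g=(hsv[...,0]>70)&(hsv[...,0]<95)&(hsv[...,1]>80)&(Z>.06)&(Z<.08)&(abs(X-.49)<.12)&(abs(Y+.01)<.08)
    if g.sum()>20: print("rack",g.sum(),cv2.minAreaRect(P[g][:,:2].astype(np.float32)))
z=np.load("top0.npz")["im"][135:255,105:305]; cv2.imwrite("pics/t1.png",cv2.resize(z,None,fx=4,fy=4,interpolation=cv2.INTER_CUBIC)[:,:,::-1])
E
```

```text
top rackrod 7 [ 0.4954 -0.0158  0.0948] [ 0.492 -0.019  0.088] [ 0.503 -0.006  0.136] [260.14285714 176.        ]
top other 12 [ 0.4815 -0.3926  0.1263] [ 0.473 -0.454 -0.   ] [ 0.539 -0.383  0.166] [400.   176.25]
plate ((0.4526365101337433, 0.24920836091041565), (0.17572440207004547, 0.20130814611911774), 81.78089904785156) 0.13972245883224604
black [177 167  19  39 186] [0.4569 0.1744 0.1336] ((0.4635642170906067, 0.1812281310558319), (0.04071575775742531, 0.10534494370222092), 82.04039001464844)
black [149 173  12  32 157] [0.455  0.2659 0.1326] ((0.4549461007118225, 0.26489341259002686), (0.018750857561826706, 0.08365186303853989), 80.7807388305664)
rack 290 ((0.5102147459983826, -0.013146929442882538), (0.06722419708967209, 0.1334647685289383), 83.73096466064453)
side rackrod 136 [ 0.4996 -0.0032  0.1067] [ 0.493 -0.012  0.074] [0.506 0.002 0.134] [248.46323529 209.        ]
side other 137 [ 0.4827 -0.3807  0.1242] [ 0.473 -0.394  0.084] [ 0.491 -0.373  0.163] [267.45985401 159.56934307]
black [231 228  52  12 301] [0.4591 0.174  0.1309] ((0.4613707661628723, 0.1779758632183075), (0.02512972243130207, 0.1081758663058281), 82.24581146240234)
black [229 247  50  12  89] [0.4583 0.2696 0.1365] ((0.4555842876434326, 0.26969918608665466), (0.023228904232382774, 0.09037628024816513), 79.96166229248047)
rack 275 ((0.5104968547821045, -0.009362660348415375), (0.07100741565227509, 0.13243336975574493), 83.50276184082031)
```

View pics/t1.png

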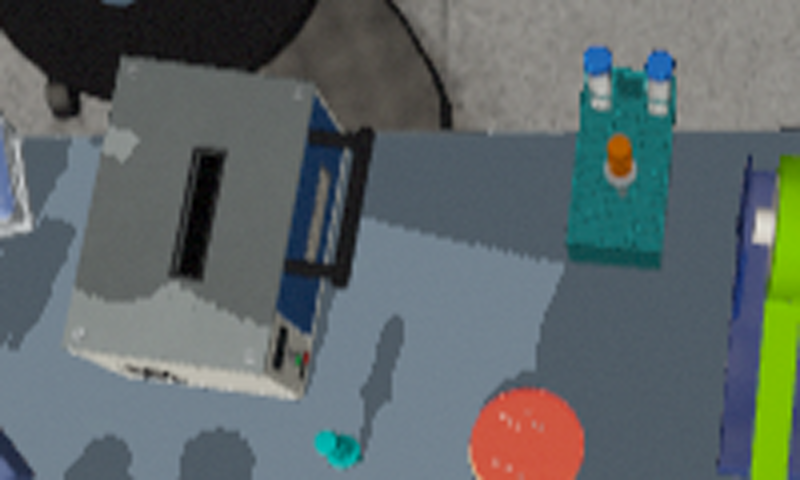

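The enlarged crop confirms the layout: the slot runs from (210,150) to (185,278), the display column is on the lower side and the rod is in the rack's middle column. Next I'll check clearances and work out the first move.

```bash
cat >> h.py <<'E'
def delta(target,yaw_deg):
    """shift/turn in tool axes to TCP target with tool z down and tool y at yaw_deg east of world y"""
    s=robot.read_state();R=Rn.from_rotvec(s["orientation"])
    a=np.radians(yaw_deg);y=np.array([np.sin(a),np.cos(a),0]);z=np.array([0,0,-1.]);x=np.cross(y,z)
    T=Rn.from_matrix(np.stack([x,y,z],1))
    return R.inv().apply(np.array(target)-s["tool_pos"]).round(4),(R.inv()*T).as_rotvec().round(4)
E
python3 - <<'E'
from h import *
for c in("top","side"):
    P=cloud(c,np.load(f"{c}0.npz")["d"]);P=P[np.isfinite(P[...,0])]
    for n,b in(("near rack",(.44,.57,-.14,.12)),("front of bin",(.36,.58,.03,.15))):
        m=(P[:,0]>b[0])&(P[:,0]<b[1])&(P[:,1]>b[2])&(P[:,1]<b[3])&(P[:,2]>.14)
        print(c,n,m.sum(),P[m].max(0) if m.any() else '',P[m].min(0) if m.any() else '')
m=robot.camera_model
# triangulate rod handle centre: residuals vs pixel centroids
for X in([.4995,-.010,.105],[.4995,-.010,.135],[.4995,-.010,.072]): print(proj("top",X),proj("side",X))
print(delta([.4995,-.010,.28],8.5))
E
```

```text
top near rack 0  
top front of bin 0  
side near rack 0  
side front of bin 0  
[[258.79062262 174.5011196 ]] [[248.65874828 208.34710686]]
[[258.59175005 171.52547233]] [[248.57671469 197.32039755]]
[[258.99781571 177.60126316]] [[248.74669019 220.16799454]]
(array([-0.4717, -0.4354, -0.0812]), array([ 0.000e+00,  1.000e-04, -2.074e-01]))
```

Request:
move_arm(
  deltas=[0,0,-0.06,0,0,0,0.5,-0.03,-0.03,-0.081,0,0,-0.1,0.5,-0.472,-0.437,-0.081,0,0,-0.207,0.5,-0.472,-0.437,-0.081,0,0,-0.207,0.5,-0.472,-0.437,-0.081,0,0,-0.207,0.5,-0.472,-0.437,-0.081,0,0,-0.207,0.5,-0.472,-0.437,-0.081,0,0,-0.207,0.5,-0.472,-0.437,-0.081,0,0,-0.207,0.5,-0.472,-0.437,-0.081,0,0,-0.207,0.5,-0.472,-0.437,-0.081,0,0,-0.207,0.5,-0.472,-0.437,-0.081,0,0,-0.207,0.5,-0.472,-0.437,-0.081,0,0,-0.207,0.5],
  squeeze=35,
)

```text
t: 2.3
tool_pos: [0.4999, -0.0144, 0.2797]
orientation: [0.237, 3.132, -0.001]
force: [0.3, 0.5, -0.4]
opening: 0.0466
gripper_force: 0.0
```

Request:
move_arm(
  deltas=[0,0,0,0,0,0,0.5,0,0,0,0,0,0,0.5],
)

```text
t: 2.55
tool_pos: [0.4989, -0.0112, 0.2797]
orientation: [-0.234, -3.133, -0.001]
force: [-0.2, 1.2, 0.4]
opening: 0.0466
gripper_force: 0.0
```

```bash
python3 - <<'E'
from h import *
im,d=robot.read_camera("side"); np.savez("side1.npz",im=im,d=d)
cv2.imwrite("pics/s1.png",cv2.resize(im[60:300,120:440],None,fx=2.4,fy=2.4)[:,:,::-1])
print(robot.read_state()["tool_pos"],delta([.4995,-.011,.104],8.5))
E
```

```text
[ 0.49893033 -0.01073036  0.27983985] (array([-0.0006, -0.0002,  0.1758]), array([0.0004, 0.    , 0.0003]))
```

View pics/s1.png

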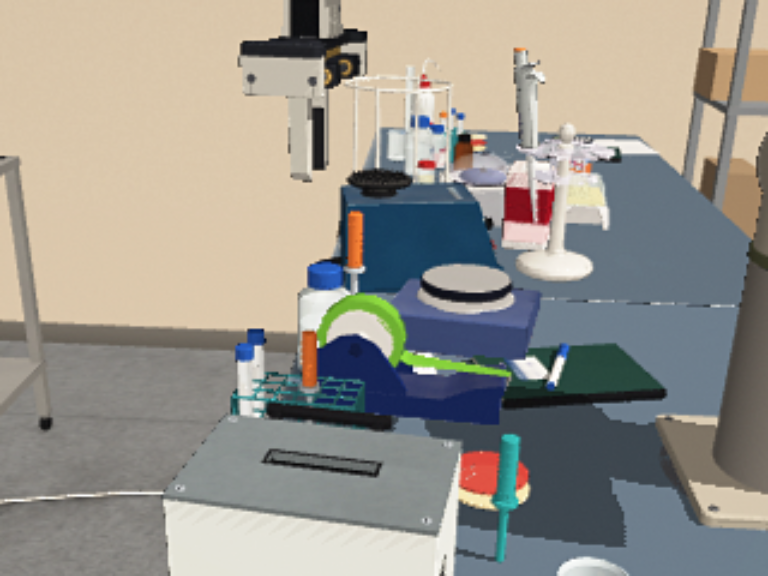

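The gripper hovers above the orange handle, which is at (310,360) in the crop. I'll descend and grip.

Request:
move_arm(
  deltas=[-0.001,0,0.06,0,0,0,0.5,-0.001,0,0.11,0,0,0,0.5,-0.001,0,0.15,0,0,0,0.5,-0.001,0,0.176,0,0,0,0.5,-0.001,0,0.176,0,0,0,0.5,-0.001,0,0.176,0,0,0,0,-0.001,0,0.176,0,0,0,0,-0.001,0,0.176,0,0,0,0,-0.001,0,0.176,0,0,0,0,-0.001,0,0.176,0,0,0,0],
  squeeze=35,
)

```text
t: 3.85
tool_pos: [0.5008, -0.0118, 0.1046]
orientation: [0.234, 3.131, 0.0]
force: [-0.3, -0.3, 4.7]
opening: 0.0148
gripper_force: 35.0
```

Request:
move_arm(
  deltas=[0,0,-0.02,0,0,0,0,0,0,-0.06,0,0,0,0,0,0,-0.12,0,0,0,0,0,0,-0.17,0,0,0,0,0,0,-0.2,0,0,0,0,0,0,-0.2,0,0,0,0,0,0,-0.2,0,0,0,0],
)

```text
t: 4.72
tool_pos: [0.4996, -0.0117, 0.302]
orientation: [-0.234, -3.131, -0.0]
force: [0.3, -0.6, -1.1]
opening: 0.0146
gripper_force: 35.0
```

```bash
python3 - <<'E'
from h import *
s=robot.read_state();print(s["tool_pos"],s["force"],s["opening"])
print(delta([.455,.266,.29],8.5))
E
```

```text
[ 0.49964571 -0.01174968  0.30200242] [ 0.34103096 -0.58567313 -1.05270621] 0.014642240952194322
(array([0.0853, 0.2681, 0.0122]), array([-0.0001, -0.0022, -0.0005]))
```

Request:
move_arm(
  deltas=[0.02,0.05,0,0,0,0,0,0.035,0.105,0,0,0,0,0,0.05,0.16,0,0,0,0,0,0.065,0.21,0.01,0,0,0,0,0.08,0.25,0.02,0,0,0,0,0.085,0.268,0.03,0,0,0,0,0.085,0.268,0.035,0,0,0,0,0.085,0.268,0.035,0,0,0,0,0.085,0.268,0.035,0,0,0,0],
)

```text
t: 5.85
tool_pos: [0.4565, 0.2647, 0.2691]
orientation: [0.236, 3.132, -0.0]
force: [0.1, -0.3, -0.7]
opening: 0.0146
gripper_force: 35.0
```

```bash
python3 - <<'E'
from h import *
ims=[]
for c,(r,q) in(("top",(130,105)),("side",(190,170))):
    im,d=robot.read_camera(c); np.savez(f"{c}2.npz",im=im,d=d)
    ims.append(cv2.resize(im[r:r+110,q:q+140],None,fx=5,fy=5,interpolation=cv2.INTER_CUBIC)[:,:,::-1])
cv2.imwrite("pics/t2.png",cv2.resize(np.hstack(ims),(800,314))); cv2.imwrite("pics/s2.png",ims[1])
s=robot.read_state();print(s["tool_pos"],s["force"],s["orientation"],s["t"])
X=s["tool_pos"]-[0,0,.0946];print("tip expected",X,proj("side",X),proj("top",X), proj("side",X+[0,0,.06]))
E
```

```text
[0.4565278  0.26503459 0.26939949] [-0.39616017 -0.69506831 -0.19777566] [2.35890735e-01 3.13165759e+00 6.37910939e-04] 5.95
tip expected [0.4565278  0.26503459 0.17479949] [[253.18840408 234.2921878 ]] [[150.66790355 184.41877299]] [[253.11464646 203.62206014]]
```

View pics/s2.png

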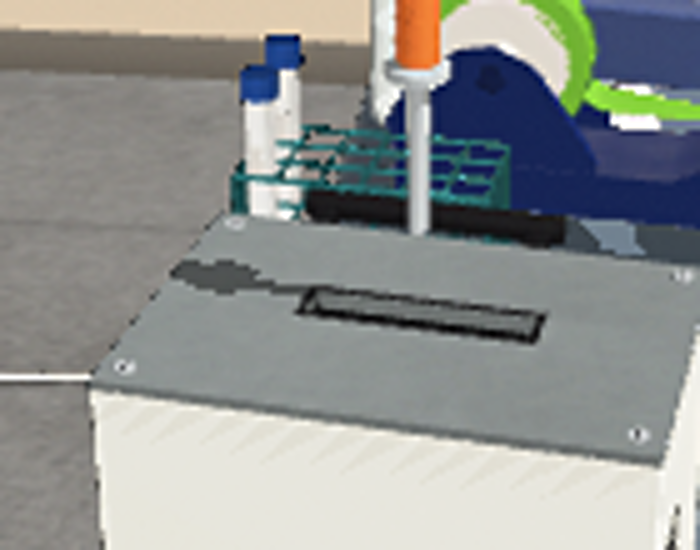

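View pics/t2.png

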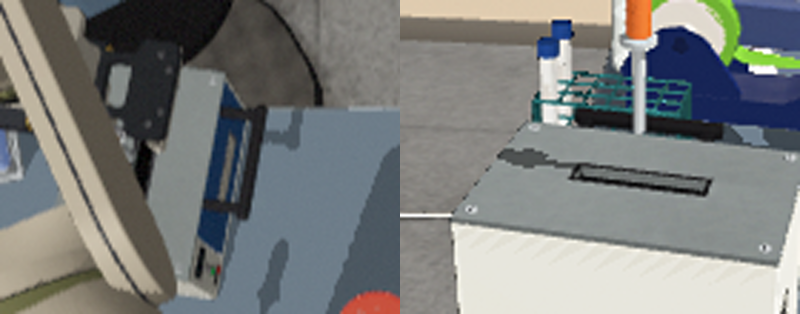

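```bash
python3 - <<'E'
from h import *
m=robot.camera_model("side");K,R,t=[np.array(m[k]) for k in("K","R","t")]
C=-R.T@t
def ray(uv,z):
    d=R.T@np.linalg.inv(K)@np.array([*uv,1.]); return C+d*(z-C[2])/d[2]
cr=np.array([(315,288),(548,313),(532,342),(297,313)])/5+[169.6,189.6]
W=np.array([ray(u,.14) for u in cr]);print(W.round(4),W.mean(0))
e=W[1]-W[0];print("yaw",np.degrees(np.arctan2(e[1],-e[0])),np.linalg.norm(e),np.linalg.norm(W[3]-W[0]),np.linalg.norm(W[2]-W[1]))
# plate corners (crop px): far-left, far-right(cut), near-left, near-right
p=np.array([(213,212),(93,385),(660,465)])/5+[169.6,189.6]
print("plate",[ray(u,.14).round(4) for u in p])
# rod shank, fit edges by brightness vs expected axis
im=np.load("side2.npz")["im"].astype(float).mean(2)
for r in(212,220,228,234,235,236,237,238,239): print(r,im[r,248:260].astype(int))
s=robot.read_state()["tool_pos"]
for dz in(.05,.03,.015,0): print(proj("side",s-[0,0,.0946-dz]))
E
```

```text
[[0.4965 0.2542 0.14  ]
 [0.4087 0.2643 0.14  ]
 [0.4133 0.2855 0.14  ]
 [0.5001 0.2732 0.14  ]] [0.45465734 0.26928991 0.14      ]
yaw 6.568038688058496 0.08841172589558596 0.01940944771896616 0.021713501002326423
plate [array([0.5473, 0.1964, 0.14  ]), array([0.5607, 0.3284, 0.14  ]), array([0.3677, 0.3583, 0.14  ])]
212 [ 84  41  38 159 160 181 209 230  80  44  48  48]
220 [ 89  81  72 148 168 191 213 182  68  46  50  51]
228 [ 94 101  97 109 167 196 217 176 135  97 113 113]
234 [ 18  19  13  62 169 199 219 166  43  16  22  23]
235 [ 62  60  39  76 169 200 218 163  40  16  19  19]
236 [136 118  94  88 161 199 179 100  58  57  60  45]
237 [150 152 152 151 150 147 147 130 132 113 112  97]
238 [148 149 150 148 149 147 147 148 148 150 150 150]
239 [148 147 147 145 145 145 145 144 145 146 147 147]
[[253.127302   208.88452911]]
[[253.15217035 219.22536486]]
[[253.17044429 226.82409228]]
[[253.18840408 234.2921878 ]]
```

Request:
move_arm(
  deltas=[-0.031,0.002,0.01,0,0,0,0,-0.031,0.002,0.02,0,0,0,0,-0.031,0.002,0.026,0,0,0,0,-0.031,0.002,0.029,0,0,0,0,-0.031,0.002,0.029,0,0,0,0,-0.031,0.002,0.029,0,0,0,0],
)

```text
t: 6.7
tool_pos: [0.4868, 0.2635, 0.2403]
orientation: [0.233, 3.132, 0.001]
force: [0.1, -0.7, -0.4]
opening: 0.0146
gripper_force: 35.0
```

```bash
python3 - <<'E'
from h import *
im,d=robot.read_camera("side")
cv2.imwrite("pics/s3.png",cv2.resize(im[200:280,200:300],None,fx=7,fy=7,interpolation=cv2.INTER_CUBIC)[:,:,::-1])
print(robot.read_state()["tool_pos"],delta([.4876,.2622,.2366],8.4))
X=robot.read_state()["tool_pos"]-[0,0,.0946];print(proj("side",X))
E
```

```text
[0.48683556 0.26348252 0.24030619] (array([-0.0009, -0.0012,  0.0037]), array([ 0.0004,  0.0007, -0.0019]))
[[236.93977748 247.20488506]]
```

View pics/s3.png

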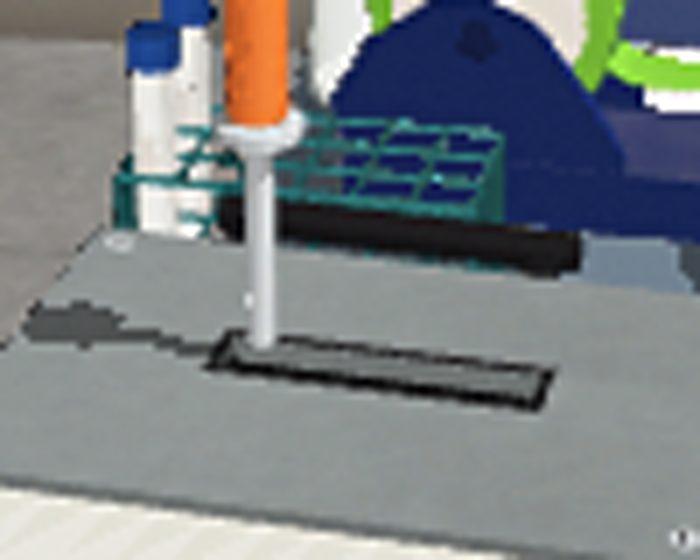

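The tip is at (262,346) in the crop, above the slot. Lowered to plate level it falls near the slot's midline, so I'll descend gently.

Request:
move_arm(
  deltas=[-0.001,-0.001,0.003,0,0,0,0,-0.001,-0.001,0.006,0,0,0,0,-0.001,-0.001,0.008,0,0,0,0,-0.001,-0.001,0.01,0,0,0,0,-0.001,-0.001,0.01,0,0,0,0],
)

```text
t: 7.38
tool_pos: [0.4875, 0.2621, 0.2295]
orientation: [-0.233, -3.133, 0.0]
force: [1.7, -0.1, -0.3]
opening: 0.015
gripper_force: 35.0
```

Request:
move_arm(
  deltas=[0,0,0.001,0,0,0,0,0,0,0.002,0,0,0,0,0,0,0.003,0,0,0,0,0,0,0.003,0,0,0,0],
)

```text
t: 7.88
tool_pos: [0.4878, 0.2622, 0.2271]
orientation: [0.234, 3.132, 0.0]
force: [0.7, 0.1, 1.1]
opening: 0.0147
gripper_force: 35.0
```

Request:
move_arm(
  deltas=[0,0,0.001,0,0,0,0,0,0,0.001,0,0,0,0],
)

```text
t: 8.12
tool_pos: [0.4883, 0.2623, 0.2269]
orientation: [0.233, 3.131, 0.001]
force: [-0.4, -0.7, 5.7]
opening: 0.0146
gripper_force: 35.0
```

Request:
move_arm(
  deltas=[0.0015,0,0.0005,0,0,0,0,0.003,0,0.0005,0,0,0,0,0.0045,0,0.0005,0,0,0,0,0.006,0,0.0005,0,0,0,0,0.0075,0,0.0005,0,0,0,0,0.009,0,0.0005,0,0,0,0,0.0105,0,0.0005,0,0,0,0,0.0105,0,0.0005,0,0,0,0],
)

```text
t: 9.12
tool_pos: [0.4781, 0.2639, 0.2266]
orientation: [0.233, 3.13, 0.002]
force: [1.1, -0.6, 5.4]
opening: 0.0141
gripper_force: 35.0
```

Request:
move_arm(
  deltas=[0.0015,0,0,0,0,0,0,0.003,0,0,0,0,0,0,0.0045,0,0,0,0,0,0,0.006,0,0,0,0,0,0,0.0075,0,0,0,0,0,0,0.009,0,0,0,0,0,0,0.0105,0,0,0,0,0,0,0.0105,0,0,0,0,0,0],
)

```text
t: 10.12
tool_pos: [0.4667, 0.2652, 0.2251]
orientation: [-0.233, -3.133, 0.0]
force: [-0.5, 1.1, 4.5]
opening: 0.0146
gripper_force: 35.0
```

Request:
move_arm(
  deltas=[0,0,0.001,0,0,0,0,0,0,0.002,0,0,0,0,0,0,0.002,0,0,0,0],
)

```text
t: 10.5
tool_pos: [0.4676, 0.2656, 0.2249]
orientation: [0.233, 3.131, 0.002]
force: [-0.1, -0.0, 11.9]
opening: 0.0149
gripper_force: 35.0
```

Request:
move_arm(
  deltas=[0.0015,0,-0.0015,0,0,0,0,0.003,0,-0.0015,0,0,0,0,0.0045,0,-0.0015,0,0,0,0,0.006,0,-0.0015,0,0,0,0,0.006,0,-0.0015,0,0,0,0],
)

```text
t: 11.12
tool_pos: [0.4605, 0.266, 0.2241]
orientation: [-0.233, -3.132, 0.001]
force: [0.2, 0.1, 0.3]
opening: 0.0147
gripper_force: 35.0
```

Request:
move_arm(
  deltas=[0,0,0.001,0,0,0,0,0,0,0.002,0,0,0,0,0,0,0.003,0,0,0,0,0,0,0.003,0,0,0,0],
)

```text
t: 11.62
tool_pos: [0.4611, 0.2662, 0.222]
orientation: [0.233, 3.132, 0.0]
force: [-1.0, 0.4, 2.1]
opening: 0.0149
gripper_force: 35.0
```

The tip is yielding 5 mm below the bar, so this is the socket. I'll press further.

Request:
move_arm(
  deltas=[0,0,0.001,0,0,0,0,0,0,0.002,0,0,0,0,0,0,0.003,0,0,0,0,0,0,0.004,0,0,0,0,0,0,0.005,0,0,0,0,0,0,0.005,0,0,0,0],
)

```text
t: 12.38
tool_pos: [0.4608, 0.2661, 0.2165]
orientation: [-0.233, -3.133, 0.0]
force: [1.8, 0.1, 3.6]
opening: 0.0148
gripper_force: 35.0
```

Request:
move_arm(
  deltas=[0,0,0.001,0,0,0,0,0,0,0.002,0,0,0,0,0,0,0.003,0,0,0,0,0,0,0.004,0,0,0,0,0,0,0.0045,0,0,0,0,0,0,0.0045,0,0,0,0,0,0,0.0045,0,0,0,0],
)

```text
t: 13.25
tool_pos: [0.461, 0.2662, 0.2122]
orientation: [-0.234, -3.133, -0.0]
force: [1.3, 0.5, 4.6]
opening: 0.0147
gripper_force: 35.0
```

```bash
python3 - <<'E'
from h import *
im,d=robot.read_camera("side")
a=cv2.resize(im[190:290,190:300],None,fx=5,fy=5)
im2,d2=robot.read_camera("top"); np.savez("top4.npz",im=im2,d=d2); np.savez("side4.npz",im=im,d=d)
b=cv2.resize(im2[150:220,160:270],None,fx=5,fy=5); b=np.vstack([b,np.zeros((150,550,3),np.uint8)])
cv2.imwrite("pics/s4.png",cv2.resize(np.hstack([a,b])[:,:,::-1],(800,364)))
print(robot.read_state()["tool_pos"])
E
```

```text
[0.4609689  0.26613937 0.2122395 ]
```

View pics/s4.png

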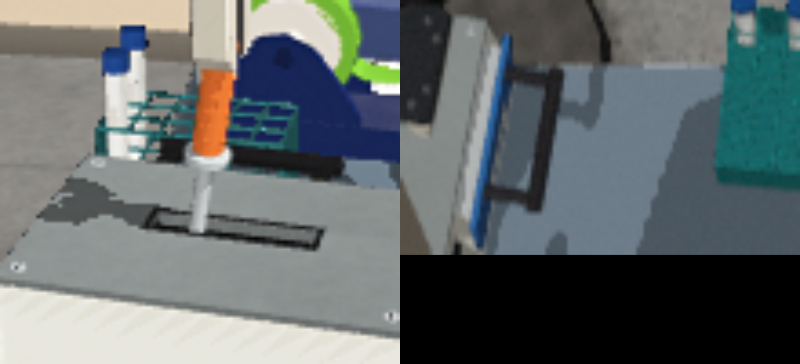

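The bin has popped: the panel stands proud of the body at (490,140). The rod has tipped about 0.1 rad in the grip. I'll lift out and measure the tilt.

Request:
move_arm(
  deltas=[0,0,-0.015,0,0,0,0,0,0,-0.035,0,0,0,0,0,0,-0.065,0,0,0,0,0,0,-0.09,0,0,0,0,0,0,-0.1,0,0,0,0,0,0,-0.1,0,0,0,0,0,0,-0.1,0,0,0,0],
)

```text
t: 14.22
tool_pos: [0.4605, 0.2659, 0.311]
orientation: [-0.233, -3.131, 0.001]
force: [0.2, -0.2, -0.7]
opening: 0.0148
gripper_force: 35.0
```

```bash
cat > rod.py <<'E'
from h import *
im,d=robot.read_camera("side");P=cloud("side",d)
s=robot.read_state();T=s["tool_pos"];R=Rn.from_rotvec(s["orientation"])
hsv=cv2.cvtColor(im,cv2.COLOR_RGB2HSV)
near=(abs(P[...,0]-T[0])<.035)&(abs(P[...,1]-T[1])<.04)
o=near&(hsv[...,0]<15)&(hsv[...,1]>150)&(P[...,2]>T[2]-.06)
sh=near&(P[...,2]<T[2]-.045)&(P[...,2]>T[2]-.12)&(hsv[...,1]<60)
q=P[sh];print(T,len(q),"orange",P[o].mean(0).round(4),P[o].min(0)[2])
for z in np.arange(T[2]-.105,T[2]-.04,.006):
    k=q[abs(q[:,2]-z)<.003]
    if len(k): print((z-T[2]).round(3),len(k),(k.mean(0)-T).round(4), k[:,1].max()-T[1])
m=(q[:,2]<T[2]-.05)
A=np.c_[q[m][:,2]-T[2],np.ones(m.sum())]
for i in(0,1): print("slope",i,np.linalg.lstsq(A,q[m][:,i]-T[i],rcond=None)[0])
print("tip z",q[:,2].min())
np.savez("side_rod.npz",im=im,d=d)
E
python3 rod.py
```

```text
[0.46041414 0.26590353 0.31085676] 121 orange [0.4625 0.2738 0.3055] 0.28081132644031204
-0.093 10 [ 0.0101  0.0032 -0.0924] 0.006156171635063268
-0.087 15 [ 0.0099  0.004  -0.0871] 0.0062911306686133095
-0.081 16 [ 0.0096  0.004  -0.0813] 0.006713666471073021
-0.075 12 [ 0.0088  0.004  -0.0753] 0.006053903183053655
-0.069 15 [ 0.0083  0.0043 -0.0689] 0.0077858845656155196
-0.063 14 [ 0.008   0.0042 -0.0633] 0.00580800231317119
-0.057 17 [ 0.0075  0.0048 -0.0571] 0.007632906376739412
-0.051 13 [ 0.0064  0.0049 -0.0505] 0.006723203624724172
-0.045 9 [ 0.0063  0.0043 -0.0464] 0.006546989859620489
slope 0 [-0.083198    0.00264434]
slope 1 [0.03554351 0.00680109]
tip z 0.2164553428718286
```

```bash
python3 -c "
from h import *
print(delta([.498,-.0115,.302],8.5))"
```

```text
(array([-0.0783, -0.2688,  0.009 ]), array([-0.0012, -0.0019, -0.0004]))
```

Request:
move_arm(
  deltas=[-0.015,-0.05,0,0,0.03,0,0,-0.03,-0.105,0,0,0.06,0,0,-0.045,-0.16,0,0,0.083,0,0,-0.06,-0.21,0,0,0.083,0,0,-0.072,-0.25,0,0,0.083,0,0,-0.078,-0.269,0.01,0,0.083,0,0,-0.078,-0.269,0.01,0,0.083,0,0,-0.078,-0.269,0.01,0,0.083,0,0,-0.078,-0.269,0.01,0,0.083,0,0],
)

```text
t: 15.4
tool_pos: [0.4982, -0.0102, 0.3024]
orientation: [-0.225, -3.051, -0.01]
force: [-0.5, 0.3, -0.1]
opening: 0.0152
gripper_force: 35.0
```

```bash
python3 rod.py
```

```text
[ 0.49826802 -0.01035631  0.30249337] 81 orange [ 0.499  -0.0026  0.2967] 0.2717373439469433
-0.093 7 [ 0.0023  0.0043 -0.0929] 0.006171836795213187
-0.087 11 [ 0.0031  0.0048 -0.0871] 0.006910491470931665
-0.081 9 [ 0.0025  0.0047 -0.0802] 0.010384007632466177
-0.075 8 [ 0.0026  0.0051 -0.0748] 0.008465878813181537
-0.069 10 [ 0.0026  0.005  -0.0694] 0.008408434737002604
-0.063 11 [ 0.0024  0.0048 -0.0628] 0.007659744694396322
-0.057 9 [ 0.0026  0.0048 -0.0569] 0.00883710603375551
-0.051 8 [ 0.0025  0.004  -0.0518] 0.008667358463600333
-0.045 8 [ 0.0024  0.0048 -0.0468] 0.007413162991786737
slope 0 [-0.00652161  0.00212169]
slope 1 [-0.00148929  0.00460511]
tip z 0.2072459502936307
```

Request:
move_arm(
  deltas=[-0.003,-0.001,0.05,0,0,0,0,-0.007,-0.001,0.1,0,0,0,0,-0.0095,-0.001,0.125,0,0,0,0,-0.0105,-0.001,0.14,0,0,0,0,-0.012,-0.001,0.155,0,0,0,0,-0.013,-0.001,0.17,0,0,0,0,-0.013,-0.001,0.17,0,0,0,0],
)

```text
t: 16.32
tool_pos: [0.4963, -0.0122, 0.1308]
orientation: [-0.227, -3.049, -0.01]
force: [0.2, 0.7, -0.5]
opening: 0.0145
gripper_force: 35.0
```

Request:
move_arm(
  deltas=[0,0,0.01,0,0,0,0,-0.001,0,0.018,0,0,0,0,-0.001,0,0.022,0,0,0,0,-0.001,0,0.024,0,0,0,0,-0.001,0,0.0245,0,0,0,0,-0.001,0,0.0245,0,0,0,0],
)

```text
t: 17.08
tool_pos: [0.4961, -0.0121, 0.1075]
orientation: [-0.227, -3.051, -0.009]
force: [0.3, -0.6, -0.8]
opening: 0.0145
gripper_force: 35.0
```

Request:
move_arm(
  deltas=[0,0,0.0015,0,0,0,0,0,0,0.003,0,0,0,0,0,0,0.003,0,0,0,0,0,0,0.003,0,0,0,0.45,0,0,0.003,0,0,0,0.45,0,0,0.003,0,0,0,0.45,0,0,0.003,0,0,0,0.45],
)

```text
t: 17.95
tool_pos: [0.4956, -0.0121, 0.1042]
orientation: [-0.227, -3.05, -0.009]
force: [-0.4, 0.2, -0.1]
opening: 0.0415
gripper_force: 0.0
```

Request:
move_arm(
  deltas=[0.002,0,-0.03,0,0,0,0.45,0.007,0,-0.08,0,0,0,0.45,0.012,0,-0.14,0,0,0,0.45,0.014,0,-0.17,0,-0.083,0,0.45,0.014,0,-0.17,0,-0.083,0,0.45,0.014,0,-0.17,0,-0.083,0,0.45],
)

```text
t: 18.7
tool_pos: [0.4953, -0.012, 0.2737]
orientation: [-0.233, -3.131, -0.0]
force: [-1.1, -0.1, 0.2]
opening: 0.0424
gripper_force: 0.0
```

```bash
python3 - <<'E'
from h import *
z=[]
for c in("side","top"):
    im,d=robot.read_camera(c);P=cloud(c,d);X,Y,Z=P[...,0],P[...,1],P[...,2]
    hsv=cv2.cvtColor(im,cv2.COLOR_RGB2HSV)
    o=(hsv[...,0]<15)&(hsv[...,1]>150)&(abs(X-.5)<.06)&(abs(Y+.01)<.05)
    print(c,P[o].mean(0),P[o].min(0),P[o].max(0),o.sum())
    if c=="side":
        for h in(.08,.09,.1,.11,.12,.13): k=P[o&(abs(Z-h)<.005)]; print(h,k.mean(0).round(4))
    b=(X>.36)&(X<.58)&(Y>.08)&(Y<.2)&(hsv[...,2]<40)&(Z>.1)&(Z<.14)
    n,lab,st,ce=cv2.connectedComponentsWithStats(b.astype(np.uint8))
    i=1+st[1:,4].argmax();q=P[lab==i]; print("handle",st[i],q.mean(0).round(4),cv2.minAreaRect(q[:,:2].astype(np.float32)))
    z.append(cv2.resize(im[150:260,160:300],(400,314)))
cv2.imwrite("pics/s5.png",np.hstack(z)[:,:,::-1])
s=robot.read_state();print(s["t"],s["tool_pos"],s["orientation"])
E
```

```text
side [ 0.49675354 -0.0043488   0.10566436] [ 0.49050937 -0.01254893  0.07494224] [0.50355338 0.00113968 0.13405637] 136
0.08 [ 0.4971 -0.0033  0.0803]
0.09 [ 0.4963 -0.0042  0.0901]
0.1 [ 0.4968 -0.0044  0.0997]
0.11 [ 0.4968 -0.0042  0.1099]
0.12 [ 0.4961 -0.0043  0.12  ]
0.13 [ 0.4973 -0.0055  0.1301]
handle [233 228  52  12 271] [0.4569 0.158  0.1234] ((0.45974665880203247, 0.16394349932670593), (0.030552420765161514, 0.10904642939567566), 81.09769439697266)
top [ 0.49181618 -0.01314654  0.11203932] [ 0.4896153  -0.01903097  0.08952325] [ 0.49519476 -0.00534093  0.13275219] 12Traceback (most recent call last):
  File "<stdin>", line 12, in <module>
ValueError: attempt to get argmax of an empty sequence
```

```bash
python3 -c "
from h import *
print(delta([.456,.1375,.25],8.4), delta([.456,.1375,.118],8.4))"
```

```text
(array([0.0606, 0.1421, 0.0229]), array([-0.0001, -0.004 , -0.0023])) (array([0.0601, 0.1422, 0.1549]), array([-0.0001, -0.004 , -0.0023]))
```

Request:
move_arm(
  deltas=[0.02,0.05,0,0,0,0,0.54,0.045,0.1,0,0,0,0,0.54,0.06,0.142,0.023,0,0,0,0.54,0.06,0.142,0.06,0,0,0,0.54,0.06,0.142,0.07,0,0,0,0.54,0.06,0.142,0.07,0,0,0,0.54,0.06,0.142,0.07,0,0,0,0.54],
)

```text
t: 19.68
tool_pos: [0.4584, 0.1368, 0.2061]
orientation: [0.235, 3.131, 0.0]
force: [0.5, -0.3, -0.2]
opening: 0.0505
gripper_force: 0.0
```

```bash
python3 - <<'E'
from h import *
im,d=robot.read_camera("side");im2,_=robot.read_camera("top")
cv2.imwrite("pics/s6.png",np.hstack([cv2.resize(i,(400,314)) for i in(im[130:265,170:340],im2[140:260,150:300])])[:,:,::-1])
print(robot.read_state()["tool_pos"],robot.read_state()["opening"])
E
```

```text
[0.45847991 0.13690124 0.20628415] 0.050211284953072484
```

View pics/s6.png

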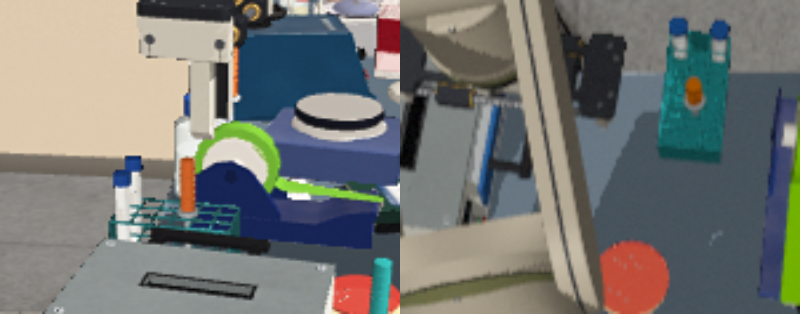

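The rod stands upright in the rack at (187,185), and the gripper is above the bin's bar at (210,240). I'll straddle the bar.

Request:
move_arm(
  deltas=[0,0,0.03,0,0,0,0.54,0,0,0.055,0,0,0,0.54,0,0,0.07,0,0,0,0.54,0,0,0.08,0,0,0,0.54,0,0,0.088,0,0,0,0.54,0,0,0.088,0,0,0,0.54],
)

```text
t: 20.52
tool_pos: [0.4575, 0.1372, 0.1167]
orientation: [-0.234, -3.133, 0.0]
force: [-0.5, 0.0, 0.2]
opening: 0.0501
gripper_force: 0.0
```

Request:
move_arm(
  deltas=[0,-0.006,0,0,0,0,0.54,0,-0.012,0.002,0,0,0,0.54,0,-0.018,0.006,0,0,0,0.54,0,-0.024,0.01,0,0,0,0.54,0,-0.03,0.015,0,0,0,0.54,0,-0.036,0.02,0,0,0,0.54,0,-0.042,0.024,0,0,0,0.54,0,-0.042,0.024,0,0,0,0.54],
)

```text
t: 21.52
tool_pos: [0.4509, 0.0953, 0.0924]
orientation: [-0.234, -3.132, 0.0]
force: [0.5, -1.0, 0.0]
opening: 0.0501
gripper_force: 0.0
```

Request:
move_arm(
  deltas=[0,0,0,0,0,0,0.54,0,0,0,0,0,0,0.54],
)

```text
t: 21.78
tool_pos: [0.4515, 0.0959, 0.0931]
orientation: [0.233, 3.132, 0.0]
force: [0.2, 0.3, -0.1]
opening: 0.0501
gripper_force: 0.0
```

```bash
cat > bin.py <<'E'
from h import *
ims=[]
for c in("side","top"):
    im,d=robot.read_camera(c);P=cloud(c,d);X,Y,Z=P[...,0],P[...,1],P[...,2]
    v=im.max(2);b=(X>.40)&(X<.53)&(Y>.07)&(Y<.17)&(v<45)&(Z>.05)&(Z<.14)
    q=P[b];print(c,len(q),q.mean(0).round(3) if len(q) else '')
    ims.append(cv2.resize(im[130:265,170:340] if c=="side" else im[140:260,150:300],(400,314)))
import sys
cv2.imwrite(sys.argv[1],np.hstack(ims)[:,:,::-1])
s=robot.read_state();print(s["t"],s["tool_pos"],s["force"])
E
python3 bin.py pics/s7.png
```

```text
side 295 [0.457 0.148 0.124]
top 52 [0.42  0.156 0.127]
21.875 [0.45144322 0.0958372  0.09301632] [-1.38389199 -0.51323277  0.60402715]
```

View pics/s7.png

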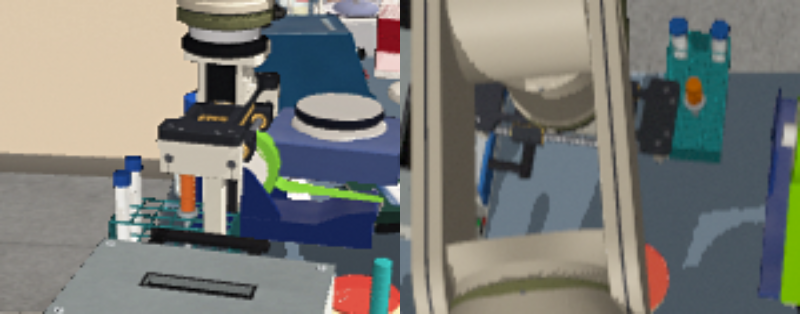

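The bar did not move and now sits behind the fingers. I need its exact position.

```bash
python3 - <<'E'
from h import *
for c in("side","top"):
    im,d=robot.read_camera(c);P=cloud(c,d);X,Y,Z=P[...,0],P[...,1],P[...,2]
    b=(X>.39)&(X<.53)&(Y>.08)&(Y<.2)&(im.max(2)<60)&(Z>.09)&(Z<.15)
    if c=="side":
        for col in (240,246,252,258,264,270):
            r=np.where(b[:,col])[0]; print(col,[(int(i),*P[i,col].round(3)) for i in r[:14]])
    else:
        for row in range(186,206,3):
            cc=np.where(b[row])[0]; print(row,[(int(i),*P[row,i].round(3)) for i in cc[:12]])
    q=P[b];print(c,np.histogram(q[:,1],np.arange(.1,.2,.008)))
E
```

```text
240 [(228, np.float64(0.499), np.float64(0.145), np.float64(0.126)), (229, np.float64(0.498), np.float64(0.148), np.float64(0.125)), (230, np.float64(0.498), np.float64(0.15), np.float64(0.124)), (231, np.float64(0.498), np.float64(0.153), np.float64(0.123)), (232, np.float64(0.498), np.float64(0.152), np.float64(0.12)), (233, np.float64(0.498), np.float64(0.151), np.float64(0.117))]
246 [(229, np.float64(0.485), np.float64(0.151), np.float64(0.128)), (230, np.float64(0.485), np.float64(0.152), np.float64(0.125)), (231, np.float64(0.485), np.float64(0.154), np.float64(0.124)), (232, np.float64(0.485), np.float64(0.154), np.float64(0.122)), (233, np.float64(0.485), np.float64(0.152), np.float64(0.118))]
252 [(230, np.float64(0.472), np.float64(0.154), np.float64(0.127)), (231, np.float64(0.472), np.float64(0.153), np.float64(0.125)), (232, np.float64(0.472), np.float64(0.155), np.float64(0.123)), (233, np.float64(0.471), np.float64(0.158), np.float64(0.122)), (234, np.float64(0.472), np.float64(0.156), np.float64(0.119))]
258 [(230, np.float64(0.459), np.float64(0.153), np.float64(0.1
[... 2254 characters left out ...]
, np.float64(0.128)), (188, np.float64(0.414), np.float64(0.178), np.float64(0.126)), (189, np.float64(0.415), np.float64(0.176), np.float64(0.124)), (190, np.float64(0.415), np.float64(0.173), np.float64(0.123)), (191, np.float64(0.415), np.float64(0.17), np.float64(0.124)), (192, np.float64(0.414), np.float64(0.167), np.float64(0.127)), (193, np.float64(0.414), np.float64(0.165), np.float64(0.127)), (194, np.float64(0.414), np.float64(0.162), np.float64(0.126)), (195, np.float64(0.414), np.float64(0.16), np.float64(0.126))]
top (array([ 0,  0,  0,  0,  0,  2, 31, 21,  9, 10,  9,  8]), array([0.1  , 0.108, 0.116, 0.124, 0.132, 0.14 , 0.148, 0.156, 0.164,
       0.172, 0.18 , 0.188, 0.196]))
```

Request:
move_arm(
  deltas=[0,0,-0.05,0,0,0,0.54,0,0,-0.09,0,0,0,0.28,0,0.03,-0.09,0,0,0,0.28,0,0.055,-0.09,0,0,0,0.28,0,0.055,-0.09,0,0,0,0.28,0,0.055,-0.09,0,0,0,0.28],
)

```text
t: 22.72
tool_pos: [0.4592, 0.1496, 0.1826]
orientation: [-0.233, -3.132, 0.001]
force: [-0.2, -0.5, 0.3]
opening: 0.0263
gripper_force: 0.0
```

```bash
python3 -c "
from h import *
print(delta([.4585,.152,.1135],8.4),robot.read_state()['opening'])"; python3 bin.py pics/x.png
```

```text
(array([0.001 , 0.0023, 0.0691]), array([-0.0006, -0.0005, -0.0017])) 0.026277686884052687
side 259 [0.459 0.157 0.123]
top 6 [0.416 0.165 0.126]
22.825 [0.45929651 0.14936201 0.18266396] [-0.61159808  0.06367539  0.44661657]
```

Request:
move_arm(
  deltas=[0.001,0.002,0.03,0,0,0,0.28,0.001,0.002,0.045,0,0,0,0.28,0.001,0.002,0.058,0,0,0,0.28,0.001,0.002,0.069,0,0,0,0.28,0.001,0.002,0.069,0,0,0,0.28,0.001,0.002,0.069,0,0,0,0,0.001,0.002,0.069,0,0,0,0,0.001,0.002,0.069,0,0,0,0],
  squeeze=8,
)

```text
t: 23.82
tool_pos: [0.4591, 0.1523, 0.1143]
orientation: [0.233, 3.132, 0.0]
force: [1.4, 0.5, 0.3]
opening: 0.0018
gripper_force: 0.0
```

The fingers closed on nothing, so I'll measure the bar and fingers again.

```bash
python3 - <<'E'
from h import *
s=robot.read_state();print(s["tool_pos"],s["opening"],s["gripper_force"])
im,d=robot.read_camera("side");P=cloud("side",d);np.savez("side8.npz",im=im,d=d)
print("tip px",proj("side",s["tool_pos"]-[0,0,.011]),"bar pred",proj("side",[.459,.152,.1215]))
for col in (240,246,250,253,256,259,262,265,270,276):
    print(col,[(r,int(im[r,col].mean()),*map(float,P[r,col].round(3))) for r in range(218,242,2)])
E
```

```text
[0.45908806 0.15227767 0.1143393 ] 0.0018408050891645777 0.0
tip px [[258.03494963 239.88325943]] bar pred [[258.11407602 232.26140093]]
240 [(218, 157, 0.547, -0.175, -0.0), (220, 85, 0.524, -0.023, 0.065), (222, 75, 0.543, -0.149, -0.001), (224, 75, 0.541, -0.135, -0.001), (226, 73, 0.54, -0.123, -0.001), (228, 26, 0.498, 0.146, 0.127), (230, 22, 0.498, 0.153, 0.125), (232, 17, 0.498, 0.152, 0.12), (234, 73, 0.532, -0.072, -0.001), (236, 150, 0.489, 0.208, 0.14), (238, 147, 0.489, 0.214, 0.139), (240, 147, 0.487, 0.224, 0.14)]
246 [(218, 70, 0.509, -0.031, 0.068), (220, 129, 0.506, -0.009, 0.073), (222, 145, 0.506, -0.002, 0.07), (224, 84, 0.505, 0.001, 0.066), (226, 71, 0.522, -0.125, -0.002), (228, 79, 0.502, 0.023, 0.066), (230, 19, 0.485, 0.152, 0.126), (232, 21, 0.485, 0.154, 0.122), (234, 42, 0.516, -0.077, -0.003), (236, 135, 0.478, 0.206, 0.14), (238, 147, 0.477, 0.212, 0.138), (240, 145, 0.475, 0.223, 0.14)]
250 [(218, 115, 0.495, -0.003, 0.081), (220, 114, 0.495, -0.003, 0.076), (222, 168, 0.495, 0.004, 0.074), (224, 86, 0.495, 0.002, 0.067), (226, 120, 0.496, -0.008, 0.0
[... 2283 characters left out ...]
45, -0.01, 0.07), (224, 63, 0.444, -0.005, 0.066), (226, 58, 0.445, -0.007, 0.06), (228, 59, 0.445, -0.011, 0.052), (230, 60, 0.445, -0.011, 0.046), (232, 27, 0.433, 0.157, 0.126), (234, 28, 0.433, 0.162, 0.124), (236, 19, 0.433, 0.16, 0.118), (238, 66, 0.444, -0.01, 0.023), (240, 146, 0.429, 0.217, 0.139)]
276 [(218, 48, 0.434, -0.093, 0.043), (220, 48, 0.434, -0.092, 0.037), (222, 48, 0.434, -0.096, 0.029), (224, 46, 0.433, -0.092, 0.025), (226, 48, 0.433, -0.09, 0.02), (228, 48, 0.433, -0.089, 0.014), (230, 47, 0.433, -0.09, 0.007), (232, 34, 0.421, 0.157, 0.127), (234, 28, 0.42, 0.161, 0.124), (236, 19, 0.42, 0.173, 0.125), (238, 22, 0.419, 0.186, 0.128), (240, 150, 0.417, 0.216, 0.139)]
```

```bash
python3 - <<'E'
from h import *
print(robot.tips_ahead)
z=np.load("side8.npz");im,d=z["im"],z["d"];P=cloud("side",d)
for r in range(160,232,4): print(r,[(c,im[r,c].tolist(),*map(float,P[r,c].round(3))) for c in(244,257)])
print(robot.read_state()["t"])
E
```

```text
0.011
160 [(244, [222, 202, 175], 0.838, -2.369, -0.472), (257, [16, 16, 18], 0.46, 0.167, 0.284)]
164 [(244, [221, 203, 175], 0.833, -2.332, -0.496), (257, [17, 19, 18], 0.46, 0.166, 0.276)]
168 [(244, [223, 203, 175], 0.837, -2.354, -0.539), (257, [16, 16, 18], 0.46, 0.165, 0.268)]
172 [(244, [228, 209, 179], 0.838, -2.356, -0.577), (257, [148, 144, 143], 0.461, 0.163, 0.259)]
176 [(244, [41, 41, 47], 0.482, 0.193, 0.26), (257, [34, 34, 38], 0.459, 0.175, 0.255)]
180 [(244, [39, 40, 46], 0.479, 0.215, 0.26), (257, [152, 117, 59], 0.46, 0.17, 0.245)]
184 [(244, [43, 44, 49], 0.476, 0.237, 0.26), (257, [44, 44, 49], 0.453, 0.234, 0.26)]
188 [(244, [34, 34, 38], 0.475, 0.247, 0.256), (257, [33, 33, 37], 0.451, 0.252, 0.259)]
192 [(244, [208, 200, 184], 0.475, 0.245, 0.248), (257, [85, 82, 79], 0.451, 0.251, 0.251)]
196 [(244, [198, 191, 175], 0.476, 0.24, 0.238), (257, [198, 190, 176], 0.451, 0.249, 0.243)]
200 [(244, [198, 190, 176], 0.476, 0.237, 0.229), (257, [199, 191, 176], 0.452, 0.242, 0.233)]
204 [(244, [199, 191, 176], 0.476, 0.237, 0.221), (257, [198, 190, 175], 0.452, 0.24, 0.224)]
208 [(244, [140, 144, 143], 0.539, -0.205, 0.02), (257, [196, 189, 172], 0.459, 0.173, 0.187)]
212 [(244, [126, 131, 132], 0.539, -0.205, 0.006), (257, [197, 190, 174], 0.459, 0.172, 0.177)]
216 [(244, [43, 97, 100], 0.517, -0.045, 0.067), (257, [198, 190, 174], 0.459, 0.172, 0.169)]
220 [(244, [42, 125, 125], 0.513, -0.021, 0.067), (257, [198, 191, 175], 0.459, 0.171, 0.159)]
224 [(244, [43, 92, 97], 0.51, 0.002, 0.066), (257, [199, 191, 174], 0.459, 0.171, 0.15)]
228 [(244, [34, 81, 84], 0.507, 0.025, 0.066), (257, [152, 144, 132], 0.46, 0.166, 0.139)]
23.875
```

The finger tips really sit about 33 mm higher than the reported TCP implies: cloud tip z is 0.137, but 0.103 was expected. The earlier tries therefore passed over the bar. I'll open, go 33 mm lower and grip.

Request:
move_arm(
  deltas=[0,0,0,0,0,0,0.28,0,0,0,0,0,0,0.28,0,0,0,0,0,0,0.28,0,0,0.008,0,0,0,0.28,0,0,0.016,0,0,0,0.28,0,0,0.024,0,0,0,0.28,0,0,0.031,0,0,0,0.28,0,0,0.031,0,0,0,0.28],
)

```text
t: 24.88
tool_pos: [0.4581, 0.1521, 0.0819]
orientation: [-0.233, -3.131, 0.001]
force: [0.7, 0.6, 0.2]
opening: 0.0261
gripper_force: 0.0
```

Request:
move_arm(
  deltas=[0,0,0,0,0,0,0,0,0,0,0,0,0,0,0,0,0,0,0,0,0,0,0,0,0,0,0,0],
  squeeze=8,
)

```text
t: 25.38
tool_pos: [0.4591, 0.1519, 0.0833]
orientation: [0.234, 3.132, -0.001]
force: [-1.6, -5.1, 4.4]
opening: 0.0119
gripper_force: 8.0
```

Request:
move_arm(
  deltas=[0,-0.0048,0.003,0,0,0,0,0,-0.0095,0.006,0,0,0,0,0,-0.0145,0.0095,0,0,0,0,0,-0.0193,0.0134,0,0,0,0,0,-0.024,0.0175,0,0,0,0,0,-0.0283,0.022,0,0,0,0,0,-0.0325,0.0265,0,0,0,0,0,-0.0364,0.0313,0,0,0,0,0,-0.04,0.0363,0,0,0,0,0,-0.0435,0.0414,0,0,0,0,0,-0.0448,0.0434,0,0,0,0,0,-0.0448,0.0434,0,0,0,0],
)

```text
t: 26.88
tool_pos: [0.4524, 0.1074, 0.0391]
orientation: [0.234, 3.132, -0.001]
force: [4.9, -3.8, 1.6]
opening: 0.0113
gripper_force: 8.0
```

```bash
python3 - <<'E'
from h import *
s=robot.read_state();print(s["tool_pos"],s["force"],s["opening"],s["gripper_force"])
im,d=robot.read_camera("side");P=cloud("side",d);X,Y,Z=P[...,0],P[...,1],P[...,2]
b=(X>.38)&(X<.54)&(Y>.05)&(Y<.19)&(im.max(2)<45)&(Z>.03)&(Z<.15)
print(b.sum(),P[b].mean(0) if b.any() else '',np.histogram(P[b][:,1],np.arange(.05,.2,.01)))
E
```

```text
[0.45239557 0.10735576 0.03910636] [ 4.89450083 -3.75551734  1.60026914] 0.011325730077052587 8.010611459612846
9 [0.41962967 0.12472667 0.1484704 ] (array([0, 0, 0, 1, 1, 2, 0, 0, 1, 4, 0, 0, 0, 0, 0]), array([0.05, 0.06, 0.07, 0.08, 0.09, 0.1 , 0.11, 0.12, 0.13, 0.14, 0.15,
       0.16, 0.17, 0.18, 0.19, 0.2 ]))
```

Request:
move_arm(
  deltas=[0,0,0,0,0,0,0.215,0,0,0,0,0,0,0.215,0,-0.004,0,0,0,0,0.215,0,-0.004,0,0,0,0,0.215,0,-0.004,-0.005,0,0,0,0.215,0,-0.004,-0.012,0,0,0,0.215],
)

```text
t: 27.68
tool_pos: [0.4515, 0.1041, 0.0518]
orientation: [-0.233, -3.133, -0.0]
force: [0.6, -1.2, 0.5]
opening: 0.0201
gripper_force: 0.0
```

Request:
move_arm(
  deltas=[0,0,-0.01,0,0,0,0.215,0,0,-0.02,0,0,0,0.215,0,-0.001,-0.035,0,0,0,0.215,0,-0.002,-0.06,0,0,0,0.215,0,-0.002,-0.11,0,0,0,0.215,0,0,-0.16,0,0,0,0.215,0,0.04,-0.2,0,0,0,0.215,0,0.08,-0.2,0,0,0,0.215,0,0.08,-0.2,0,0,0,0.215],
)

```text
t: 28.8
tool_pos: [0.4636, 0.1851, 0.2529]
orientation: [0.229, 3.132, 0.002]
force: [0.5, -0.2, 0.1]
opening: 0.0199
gripper_force: 0.0
```

```bash
python3 - <<'E'
from h import *
for c in("side","top"):
    im,d=robot.read_camera(c);P=cloud(c,d);X,Y,Z=P[...,0],P[...,1],P[...,2]
    b=(X>.38)&(X<.54)&(Y>.05)&(Y<.19)&(im.max(2)<45)&(Z>.03)&(Z<.14)
    print(c,b.sum(),np.median(P[b],0),np.histogram(P[b][:,1],np.arange(.05,.2,.01))[0])
    hsv=cv2.cvtColor(im,cv2.COLOR_RGB2HSV)
    o=(hsv[...,0]<15)&(hsv[...,1]>150)&(abs(X-.5)<.06)&(abs(Y+.01)<.05)
    print("rod",o.sum(),P[o].mean(0),P[o].min(0),P[o].max(0))
    bl=(hsv[...,0]>100)&(hsv[...,0]<125)&(hsv[...,1]>150)&(X>.38)&(X<.54)&(Y>.05)&(Y<.22)&(Z>.01)
    if bl.any(): print("panel",bl.sum(),P[bl].min(0),P[bl].max(0))
for l in("timer","buffer"):
    for r in robot.recognise("top",l)[:3]: u,v=map(int,r["uv"]);print(l,r["confidence"],u,v,P[v,u].round(3))
s=robot.read_state();print(s["tool_pos"],s["force"],s["t"])
E
```

```text
side 0 [nan nan nan] [0 0 0 0 0 0 0 0 0 0 0 0 0 0 0]
rod 135 [ 0.49679487 -0.0042819   0.1055704 ] [ 0.49027541 -0.01214924  0.07420131] [0.5034509  0.00251371 0.13363338]
panel 35 [0.39290933 0.10257719 0.10172693] [0.52642261 0.19356052 0.45765342]
top 188 [0.45412576 0.10434509 0.08114507] [ 0  0  0  0 51 90 29 13  5  0  0  0  0  0  0]
rod 8 [ 0.49159099 -0.01186542  0.10243125] [ 0.48984827 -0.01864068  0.09067449] [ 0.49555611 -0.00524995  0.1344291 ]
panel 176 [0.38259189 0.11472826 0.03769205] [0.52912472 0.18473307 0.39224315]
timer 0.61 332 216 [ 0.396 -0.222  0.02 ]
buffer 0.87 332 176 [ 0.488 -0.209  0.124]
[0.46309195 0.18223181 0.25131752] [ 0.06029763  0.10842372 -0.72153353] 29.0
  return _methods._mean(a, axis=axis, dtype=dtype,
  ret = um.true_divide(
```

```bash
python3 -c "
from plant import robot
print(robot.close_job())"
```

```text
the job is handed in; nothing more can be done
None
```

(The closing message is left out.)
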